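# Clamp the mended notebook in the desktop book press

### The arm

A 6-joint arm with a two-finger parallel gripper is mounted at the origin on a cart in front of the work surface, level with it; the furniture and walls round the work are solid. World frame = base frame: x ahead of the robot, y to its left, z up, the work surface at z = 0. Lengths are in m, angles in rad, forces in N, time in s.
With the tool pointing down it reaches from about 0.35 to 0.775 m from the base axis. Payload 7.3 kg.
Tool frame: the origin (TCP) lies midway between the tips of the shut fingers; the grasp point (between the pads) lies 19 mm behind it; z points along the fingers, y is the direction in which the jaws open and shut (so a half turn about z gives the same grasp; the last joint's range is limited). The gripper opens to 92 mm and grips with 3 to 60 N. Pads are 19 mm wide; open, the fingers measure 130 mm over their backs; the gripper's body (75 mm by 190 mm) begins 47 mm behind the grasp point.
Start: joints at [1.169, 0.342, 1.524, -0, 1.275, -0.146], TCP at [0.133, 0.508, 0.227] pointing down, gripper open.
Joint ranges: [-2.53, 2.53], [-0.77, 2.02], [0.04, 2.7], [-1, 4.14], [0.28, 2.66], [-3.11, 3.11]. Speed limits (rad/s): [2.57, 2.57, 3.14, 3.14, 3.14, 3.14].

### API

Orientations are given as [roll, pitch, yaw] about the fixed x, y, z axes, in that order (R = Rz(yaw) Ry(pitch) Rx(roll)).
In Python, from cell import robot, imaging gives the robot as it stands. The module is installed in compiled form; this text tells all that it offers.
- The arm moves only by the tool send_rows, never from a script. Its argument "plan" is a list of rows, each a list of 3 entries, a list of its own where there are three numbers: the shift along the world's x, y, z in m, then the turn, a rotation vector about the world's x, y, z in rad, then the closure in counts, from 0 (fully open) to 255 (shut). A call has 1 to 20 rows; each row shifts and turns the commanded pose from where the row before left it; what a row does not reach is not made up. A row lasts 1/10 s, in which the tool goes at most 50 mm and 8.59 degrees, less where a joint would pass 70% of its speed; a pose out of reach is approached as far as the arm can. A call is refused whole if a number of a shift passes 0.05 or a number of a turn 0.15, either way. A call with a gripper value outside its range is refused whole. The fingers move at their own pace and stop on an object; "newtons" is the grip in N (left out, the last holds). Time passes only in rows, so rows that do not move let the fingers close. It gives the time, the measured TCP pose, the force and the opening at its end, in the units of the state.
- robot.observe(): the state, without advancing time (a new reading comes with each control period).
- imaging.read_camera(name): name is "side" or "top"; returns a dict with "pixels" (384x512x3 uint8, red, green, blue), "fx", "fy", "cx", "cy" (pixels), "world_from_camera" (4x4, takes a point from camera to world coordinates). Camera axes: x right, y down, z forward; pixel columns grow to the right and rows downward; lengths in m; the calibration is good to about 2 mm. A picture is of the moment at which its call begins. There is no depth.
- robot.hand_in(): hands the job in, once; it reports no verdict.
The state is a dict: "time": time; "qpos": joint angles; "qvel": joint speeds; "joint_efforts": joint torques, N m; "tool_pos": TCP position; "tool_rot": TCP orientation; "contact_force": force on the tool from outside, world axes, zero at the start; "torque": the same for the moment, N m; "opening": finger opening in m.
Only numpy, scipy, OpenCV 4.12 (cv2) and the standard library are available. Lean on these libraries where they do the work, as an engineer would, in place of code of your own. Each camera call takes 0.05 s, during which the arm holds its last target.

### The job

The dark blue notebook on the wooden board of the desktop book press has a freshly mended spine: slide it fully home into the press corner, square against both the back stop and the left-hand side fence. Then swing the red-balled handle round clockwise, seen from above, until it clicks past its detent and rests at its end stop pointing straight out of the front of the press, so that the plate clamps the notebook. Leave the cup, stapler and glue stick where they are.

Things in the scene. Friction and masses are not known exactly. Their poses are not given: they have to be found in the camera images.
- press: Book press fixed on the worktop. Origin on the worktop; x points from its open front to its back, y to its left, z up. Its light wood board is 10 mm thick, from x = -130 to +130 and y = -165 to +135 mm. Aluminium back stop, 14 mm high above the board, face at x = +95 mm. Aluminium side fence on the left, running front to back, 10 mm high above the board, face at y = +115 mm.
- home_corner (a point): The corner, on top of the board, where the faces of the back stop and of the side fence meet: the notebook's far left corner belongs here. Axes as the press.
- beam_top (a point): Middle of the top of the grey beam that crosses over the board on two posts (12 mm thick, at press y = +122 and -141 mm). The beam spans press x = 48 to 82, y = -147 to +128 and z = 44 to 58 mm; guide rods reach z = 61 and the detent's plunger block z = 72 mm. In front of it is open space. The orange plunger left of the block moves 4 mm out and back at the click.
- notebook: Dark blue bound notebook, loose and flat on the board, 206 by 135 by 15 mm (solid 204 x 136 x 14), 0.2 to 0.4 kg; slides at 2 to 6 N. Origin: centre of its underside, own x along the length. Its length lies across the press (its x near press +y), up to 0.11 rad askew, 4 to 8 cm short of the stop and 1 to 4 cm off the fence. Fully home its origin is at x = +27, y = +13 mm in the press frame.
- pressure_plate: Steel plate with rubber face, 32 by 215 mm, hung under the beam. The face is 24 mm above the board with the handle open (10 mm above the notebook) and sinks 8.3 mm per rad of handle, touching the notebook near 1.2 rad; it is sprung and presses with 9 to 13 N when locked. Its origin is no point of use.
- handle_axis (a point): Point on the vertical turning axis of the handle, 65 mm behind and 60 mm right of the press origin, at mid-height of the handle bar, 69 mm above the worktop. Axes as the press. Beyond the press a wall shelf hangs 0.41 m above the worktop (its near left corner at world x = 0.71, y = 0.01, its edge running away to the right): keep the arm clear of it.
- handle_ball (a point): Centre of the red ball (24 mm diameter) at the handle's end, 120 mm from the turning axis, 70 mm above the worktop. The dark steel bar from hub to ball is 14 mm thick (62 to 76 mm above the worktop); a cam disc of 60 mm diameter lies under the hub, which is 34 mm in diameter and reaches 83 mm above the worktop.
- handle (a joint): Handle angle, rad: 0 = pointing to the press's right (-y), growing clockwise from above; 1.571 = end stop, pointing straight to the front (-x). It turns easily and stays put below 1.05; from there a detent resists with up to 0.8 N m (8 N near the ball) until about 1.35, past which it snaps by itself to the end stop and stays; let go before that it springs back or stays unlocked.
- cup: White tea cup with coffee on the saucer at the right, 86 by 111 by 56 mm; bystander. Origin in its underside.
- stapler: Teal and black stapler, 36 by 138 by 40 mm, right of the press; bystander. Origin at the centre of its underside.
- glue_stick: Red and white glue stick, 26 mm in diameter, 90 mm high, standing behind the press on the right; bystander. Origin at the centre of its underside.

How it is judged:
On the way, in this order (a step that is already met when the one before it is completed fails the run):
1. the notebook lies square in the corner, against back stop and side fence, the press still open (x of notebook in the frame of press above 0.023 m and y of notebook in the frame of press above 0.009 m and z of notebook in the frame of press below 0.013 m and angle between the x axis of notebook and the y axis of press, either way round below 0.03 rad and value of joint handle below 0.6 rad), for 0.2 s.
2. the handle has clicked past its detent and the plate grips the notebook (value of joint handle above 1.5 rad and contact force between pressure_plate and notebook above 4 N), for 0.2 s.
At the end, for the whole second after the job is handed in: The notebook lies flat in the corner within 4 mm of the back stop and of the side fence and square to within 0.03 rad, at rest; the handle stands past its detent at its end stop (above 1.5 rad) and the plate presses on the notebook with more than 4 N (all of step 2 and x of notebook in the frame of press above 0.023 m and y of notebook in the frame of press above 0.009 m and z of notebook in the frame of press below 0.013 m and angle between the x axis of notebook and the y axis of press, either way round below 0.03 rad and linear speed of notebook below 0.02 m/s); the robot touches nothing.
It fails at once if the cup, stapler or glue stick moved by more than 20 mm (distance of any of cup, stapler, glue_stick from where it was at the start of the episode above 0.02 m).
It also fails if it takes over 72 s, if anything falls off the work surface, if the arm or the gripper's body presses on something with over 40 N, if the wrist force passes 120 N, or if a joint passes its speed limit or range.

## Working session

There is one attempt and no reset: what is moved stays moved. The work goes in short steps, Python scripts to look and compute and a tool call to move; the robot and the scene stay as the last step left them, time stands still between calls to the robot, and variables do not carry over. Pictures are saved under pics/ and viewed, and the job is handed in when it is done.

Besides the shell and the picture viewer there is one more tool, called after "Emit:" by a JSON object that holds its "name" and its "arguments". send_rows: Moves the arm, as the interface text tells. Its arguments: {"type":"object","properties":{"plan":{"type":"array"},"newtons":{"type":"number"}},"required":["plan"]}

```bash
mkdir -p pics
python3 - <<'E'
from cell import robot, imaging
import cv2, numpy as np
for n in ("top","side"):
    c=imaging.read_camera(n); cv2.imwrite(f"pics/{n}0.png",c["pixels"][:,:,::-1])
    print(n,c["fx"],c["fy"],c["cx"],c["cy"]); print(np.round(c["world_from_camera"],4).tolist())
s=robot.observe(); print(s)
E
```

```text
top 427.35704650550605 427.35704650550605 257.6773044598333 191.25085741999717
[[-0.0019, -0.9983, 0.058, 0.5393], [-1.0, 0.0021, 0.0041, -0.1964], [-0.0042, -0.058, -0.9983, 1.1693], [0.0, 0.0, 0.0, 1.0]]
side 376.6757727639856 376.6757727639856 256.290456131168 196.31798784456248
[[0.8594, -0.1953, 0.4725, 0.059], [-0.5112, -0.3456, 0.7869, -1.0866], [0.0096, -0.9178, -0.3969, 0.523], [0.0, 0.0, 0.0, 1.0]]
{'time': 0.1, 'qpos': array([ 1.16900168e+00,  3.42667486e-01,  1.52492034e+00, -1.67350086e-05,
        1.27536373e+00, -1.46003007e-01]), 'qvel': array([-0.00058683, -0.00334849, -0.00198667, -0.00017076,  0.00019875,
       -0.00048422]), 'joint_efforts': array([ 1.47520263e-03, -4.31997442e+01, -2.44697607e+01,  7.18801981e-02,
        5.24525985e-02, -6.91988316e-05]), 'tool_pos': array([0.13267673, 0.50759453, 0.22610735]), 'tool_rot': array([-3.14024588e+00, -1.81866442e-04,  2.88580577e+00]), 'contact_force': array([-0.08493381,  0.65105457,  1.02699385]), 'torque': array([-0.01736167,  0.03850633, -0.0232136 ]), 'opening': 0.09154837987320551}
```

View pics/top0.png

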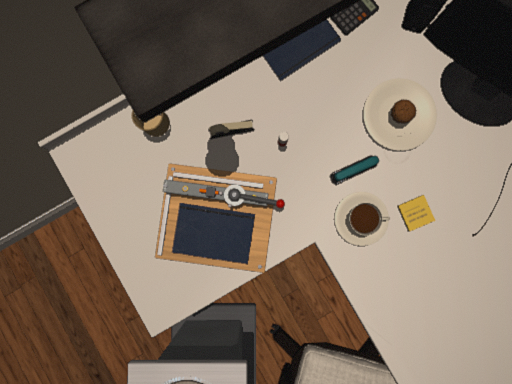

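View pics/side0.png

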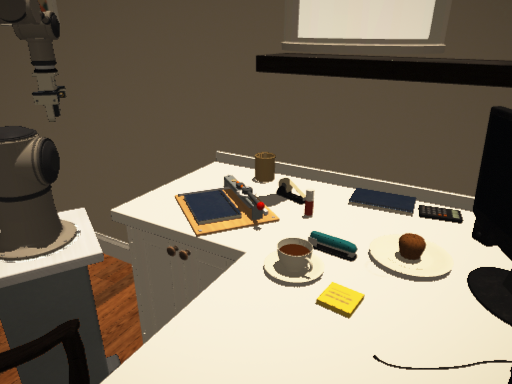

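The top view shows the press at about (155–278, 162–272), with the notebook at (172–255, 205–263), the red ball at (281, 204) and the hub at (234, 195). Next I'll measure these with masks.

```bash
cat > h.py <<'E'
import cv2, numpy as np
from cell import robot, imaging
def cam(n): return imaging.read_camera(n)
def ray(c,u,v,z):
    M=c["world_from_camera"]; d=M[:3,:3]@np.array([(u-c["cx"])/c["fx"],(v-c["cy"])/c["fy"],1.]); o=M[:3,3]
    return o+d*(z-o[2])/d[2]
def proj(c,P):
    M=c["world_from_camera"]; p=M[:3,:3].T@(np.asarray(P)-M[:3,3]); return np.array([c["fx"]*p[0]/p[2]+c["cx"],c["fy"]*p[1]/p[2]+c["cy"]])
E
python3 - <<'E'
from h import *
c=cam("top"); im=c["pixels"]; x0,y0,x1,y1=140,150,300,285
hsv=cv2.cvtColor(im,cv2.COLOR_RGB2HSV)
for p in [(262,250),(170,230),(215,235),(281,204),(165,225),(200,180),(150,250)]: print(p,im[p[1],p[0]],hsv[p[1],p[0]])
roi=np.zeros(im.shape[:2],np.uint8); roi[y0:y1,x0:x1]=255
def show(nm,m):
    m=cv2.morphologyEx(m&roi,cv2.MORPH_OPEN,np.ones((2,2)))
    cs,_=cv2.findContours(m,cv2.RETR_EXTERNAL,cv2.CHAIN_APPROX_NONE); k=max(cs,key=cv2.contourArea)
    print(nm,cv2.contourArea(k),cv2.minAreaRect(k),cv2.boxPoints(cv2.minAreaRect(k)).round(1).tolist()); return k
wood=cv2.inRange(hsv,(8,80,100),(25,255,255))
show("board",wood)
show("nb",cv2.inRange(hsv,(100,60,10),(135,255,110)))
red=cv2.inRange(hsv,(0,170,80),(5,255,255))|cv2.inRange(hsv,(172,150,80),(180,255,255)); show("red",red)
cv2.imwrite("pics/crop1.png",cv2.resize(im[y0:y1,x0:x1,::-1],None,fx=5,fy=4.4 and 5*0.88 or 5,interpolation=cv2.INTER_CUBIC))
cv2.imwrite("pics/crop1.png",cv2.resize(im[y0:y1,x0:x1,::-1],None,fx=4,fy=4,interpolation=cv2.INTER_CUBIC))
cv2.imwrite("pics/mask1.png",cv2.resize(wood[y0:y1,x0:x1],None,fx=4,fy=4))
E
```

```text
(262, 250) [180 131  83] [ 15 137 180]
(170, 230) [172 126  78] [ 15 139 172]
(215, 235) [46 50 62] [113  66  62]
(281, 204) [162  30  20] [  2 224 162]
(165, 225) [143 135 130] [ 12  23 143]
(200, 180) [118  90  67] [ 14 110 118]
(150, 250) [192 177 160] [ 16  43 192]
board 2650.0 ((218.9279022216797, 240.1018524169922), (121.2347412109375, 77.10652923583984), 7.740342140197754) [[153.6999969482422, 270.1000061035156], [164.10000610351562, 193.6999969482422], [284.20001220703125, 210.10000610351562], [273.79998779296875, 286.5]]
nb 2996.0 ((213.93353271484375, 236.18206787109375), (75.04022216796875, 44.172611236572266), 8.746162414550781) [[173.5, 252.3000030517578], [180.1999969482422, 208.60000610351562], [254.39999389648438, 220.10000610351562], [247.6999969482422, 263.70001220703125]]
red 36.5 ((281.0, 204.5), (7.0, 6.0), 90.0) [[278.0, 201.0], [284.0, 201.0], [284.0, 208.0], [278.0, 208.0]]
```

View pics/crop1.png

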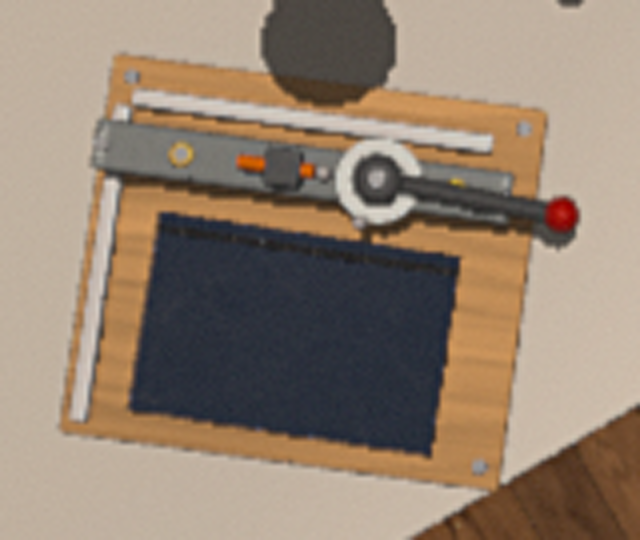

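```bash
cat >> h.py <<'E'
def edge(img,a,b,w=5,trim=.1,n=60):
    a=np.array(a,float);b=np.array(b,float);d=(b-a)/np.linalg.norm(b-a);nn=np.array([-d[1],d[0]])
    t=np.linspace(trim,1-trim,n)[:,None]; s=np.arange(-w,w+.01,.25)
    P=(a+t*(b-a))[:,None,:]+s[None,:,None]*nn
    g=cv2.remap(img.astype(np.float32),P[...,0].astype(np.float32),P[...,1].astype(np.float32),cv2.INTER_LINEAR)
    g=cv2.GaussianBlur(g,(5,1),0); dg=np.abs(np.diff(g,axis=1)); k=dg.argmax(1)
    wts=dg*(np.abs(np.arange(dg.shape[1])[None]-k[:,None])<=6); off=(wts*(s[:-1]+.125)).sum(1)/wts.sum(1)
    pts=(a+t*(b-a))+off[:,None]*nn
    med=np.median(off); 
    vx,vy,x,y=cv2.fitLine(pts.astype(np.float32),cv2.DIST_HUBER,0,.1,.01).ravel()
    r=(pts-[x,y])@[-vy,vx]; pts=pts[np.abs(r)<.6]
    vx,vy,x,y=cv2.fitLine(pts.astype(np.float32),cv2.DIST_HUBER,0,.1,.01).ravel()
    return np.array([x,y]),np.array([vx,vy]),len(pts)
def inter(l,m):
    A=np.stack([l[1],-m[1]],1); return l[0]+l[1]*np.linalg.solve(A,m[0]-l[0])[0]
def quad(c,img,cor,z,**k):
    L=[edge(img,cor[i],cor[(i+1)%4],**k) for i in range(4)]
    C=[inter(L[i-1],L[i]) for i in range(4)]
    return np.array([ray(c,*p,z) for p in C]),np.array(C),[l[2] for l in L]
E
python3 - <<'E'
from h import *
c=cam("top"); im=c["pixels"]; hsv=cv2.cvtColor(im,cv2.COLOR_RGB2HSV)
f=lambda p:(140+p[0]/4-.4,150+p[1]/4-.4)
b=[f(p) for p in [(115,53),(547,108),(495,488),(62,432)]]
nb=[f(p) for p in [(160,213),(460,257),(432,456),(131,410)]]
W,C,n=quad(c,hsv[:,:,1],b,.01,trim=.12); print("board",W.round(4).tolist(),C.round(2).tolist(),n)
TL,TR,BR,BL=W[:,:2]
print("len",[np.linalg.norm(p-q).round(4) for p,q in ((TL,TR),(TR,BR),(BR,BL),(BL,TL))])
ang=[np.arctan2(*(p-q)[::-1]) for p,q in ((TL,BL),(TR,BR))]; angy=[np.arctan2(-(p-q)[0],(p-q)[1]) for p,q in ((TL,TR),(BL,BR))]
print("yaw from x",ang,"from y",angy)
yaw=np.mean(ang+angy); R=np.array([[np.cos(yaw),-np.sin(yaw)],[np.sin(yaw),np.cos(yaw)]])
ctr=W[:,:2].mean(0); O=ctr-R@[0,-.015]; print("O",O,"yaw",yaw)
W,C,n=quad(c,im[:,:,0],nb,.0245,trim=.12); print("nb",W.round(4).tolist(),C.round(2).tolist(),n)
N=(W[:,:2]-O)@R; print("nb in press",N.round(4).tolist(),"centre",N.mean(0)); 
TL,TR,BR,BL=N; print([np.linalg.norm(p-q).round(4) for p,q in ((TL,TR),(TR,BR),(BR,BL),(BL,TL))], "skew",[np.arctan2(-(p-q)[0],(p-q)[1]) for p,q in ((TL,TR),(BL,BR))])
B=ray(c,281,204.3,.07); print("ball",(B[:2]-O)@R)
m=lambda x,y,z:proj(c,[*(O+R@[x,y]),z])
print("hub px",m(.065,-.06,.083))
o=im[:,:,::-1].copy()
o=cv2.resize(o[150:285,140:300],None,fx=4,fy=4,interpolation=cv2.INTER_CUBIC)
for p in [(.095,.115,.01),(.065,-.06,.083),(.065,-.18,.07),(-.13,-.165,.01),(.13,.135,.01),(.048,.128,.058),(.082,-.147,.058)]:
    u=(m(*p)-[140,150]+.4)*4; cv2.circle(o,tuple(int(v) for v in u.round()),3,(0,255,0),1)
cv2.imwrite("pics/chk1.png",o)
E
```

```text
board [[0.6842, 0.0489, 0.01], [0.6448, -0.2429, 0.01], [0.3889, -0.2083, 0.01], [0.4283, 0.0821, 0.01]] [[169.5500030517578, 163.08999633789062], [276.5199890136719, 177.22999572753906], [264.05999755859375, 272.1199951171875], [156.3000030517578, 257.54998779296875]] [59, 55, 60, 39]
len [np.float64(0.2945), np.float64(0.2582), np.float64(0.293), np.float64(0.2581)]
yaw from x [np.float64(-0.12890029925269264), np.float64(-0.13450978250952123)] from y [np.float64(-0.1342469535917695), np.float64(-0.13461811056402265)]
O [ 0.53853826 -0.06521282] yaw -0.1330687864795015
nb [[0.5767, 0.0181, 0.0245], [0.5457, -0.1839, 0.0245], [0.4124, -0.1635, 0.0245], [0.4444, 0.0386, 0.0245]] [[179.49000549316406, 202.27000427246094], [254.80999755859375, 213.6999969482422], [247.22000122070312, 263.92999267578125], [171.3699951171875, 251.9600067138672]] [59, 60, 60, 60]
nb in press [[0.0268, 0.0876], [0.0229, -0.1167], [-0.1119, -0.1141], [-0.1071, 0.0904]] centre [-0.04235568 -0.0131975 ]
[np.float64(0.2043), np.float64(0.1348), np.float64(0.2046), np.float64(0.1339)] skew [np.float64(-0.019224439759357042), np.float64(-0.02356587906394635)]
ball [ 0.05539322 -0.18077633]
hub px [234.67415228 194.21802965]
```

View pics/chk1.png

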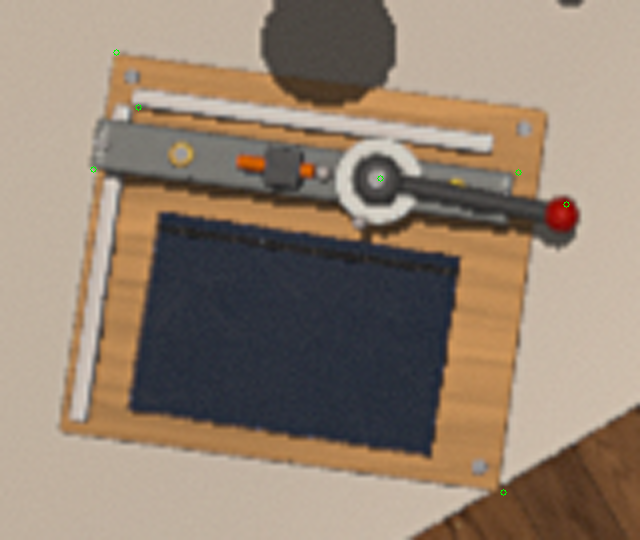

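Run:
```python
from h import *
c=cam("top"); im=c["pixels"]; hsv=cv2.cvtColor(im,cv2.COLOR_RGB2HSV)
f=lambda p:np.array((140+p[0]/4-.4,150+p[1]/4-.4))
O=np.array([.53854,-.06521]);yaw=-.13307;R=np.array([[np.cos(yaw),-np.sin(yaw)],[np.sin(yaw),np.cos(yaw)]])
for nm,a,b,z in (("fence R",(121,190),(88,410),.02),("fence L",(107,190),(72,410),.02),("stop top front",(137,107),(340,133),.024),("stop back",(137,92),(490,137),.024),("board R",(547,112),(497,480),.01),("board L",(112,70),(64,425),.01),("beam front",(95,168),(330,200),.058),("beam back",(105,121),(335,150),.058)):
    l=edge(hsv[:,:,1] if 'beam' not in nm else im[:,:,0],f(a),f(b),w=2.5,trim=.05)
    for s in (-20,20):
        w=ray(c,*(l[0]+s*l[1]),z)[:2]; print(nm,((w-O)@R).round(4),l[2])
```

```text
fence R [-0.0907  0.1158] 60
fence R [0.0162 0.1158] 60
fence L [-0.1098  0.1297] 60
fence L [-0.0031  0.129 ] 60
stop top front [0.0938 0.0936] 60
stop top front [ 0.0936 -0.0142] 60
stop back [0.107  0.0049] 60
stop back [ 0.1069 -0.1028] 60
board R [-0.0532 -0.1618] 57
board R [ 0.0548 -0.162 ] 57
board L [-0.0556  0.1319] 37
board L [0.0526 0.1325] 37
beam front [0.0441 0.0967] 45
beam front [ 0.0434 -0.0076] 45
beam back [0.0826 0.1051] 60
beam back [0.0821 0.0005] 60
```

Emit:
{"name": "send_rows", "arguments": {"plan": [[[0.032,-0.026,0],[0,0,0.0122],255],[[0.032,-0.026,0],[0,0,0.0122],255],[[0.032,-0.026,0],[0,0,0.0122],255],[[0.032,-0.026,0],[0,0,0.0122],255],[[0.032,-0.026,0],[0,0,0.0122],255],[[0.032,-0.026,0],[0,0,0.0122],255],[[0.032,-0.026,0],[0,0,0.0122],255],[[0.032,-0.026,0],[0,0,0.0122],255],[[0.032,-0.026,0],[0,0,0.0122],255],[[0.032,-0.026,0],[0,0,0.0122],255],[[0.002,-0.045,-0.008],[0,0,0],255],[[0.002,-0.045,-0.008],[0,0,0],255],[[0.002,-0.045,-0.008],[0,0,0],255],[[0.002,-0.045,-0.008],[0,0,0],255],[[0.002,-0.045,-0.008],[0,0,0],255],[[0.002,-0.045,-0.008],[0,0,0],255],[[0.002,-0.045,-0.008],[0,0,0],255],[[0.002,-0.045,-0.008],[0,0,0],255],[[0.002,-0.045,-0.008],[0,0,0],255],[[0.002,-0.045,-0.008],[0,0,0],255]], "newtons": 20}}

```text
time: 2.25
tool_pos: [0.4726, -0.204, 0.1465]
tool_rot: [3.141, 0.0, 3.008]
contact_force: [1.3, 0.1, 1.0]
opening: 0.0004
```

Emit:
{"name": "send_rows", "arguments": {"plan": [[[0,-0.001,-0.03],[0,0,0],255],[[0,-0.001,-0.03],[0,0,0],255],[[0,-0.001,-0.03],[0,0,0],255],[[0,0,-0.02],[0,0,0],255],[[0,0,-0.01],[0,0,0],255],[[0,0,-0.006],[0,0,0],255],[[0,0,-0.006],[0,0,0],255],[[0,0,0],[0,0,0],255]]}}

```text
time: 3.05
tool_pos: [0.4729, -0.2051, 0.0148]
tool_rot: [-3.142, 0.0, 3.008]
contact_force: [0.5, -0.8, 0.0]
opening: 0.0008
```

Run:
```python
from h import *
c=cam("side"); cv2.imwrite("pics/s2.png",cv2.resize(c["pixels"][130:280,130:330,::-1],None,fx=4,fy=4,interpolation=cv2.INTER_CUBIC))
c=cam("top"); cv2.imwrite("pics/t2.png",cv2.resize(c["pixels"][150:290,140:320,::-1],None,fx=4,fy=4,interpolation=cv2.INTER_CUBIC))
s=robot.observe(); print(s["tool_pos"],s["contact_force"],s["qpos"])
```

```text
[ 0.47325644 -0.2052744   0.01540634] [ 0.6736622  -0.86611375  1.04738988] [-5.57959265e-01  5.95232666e-01  1.79241188e+00  1.22103136e-04
  7.52717856e-01 -1.99516382e+00]
```

View pics/s2.png

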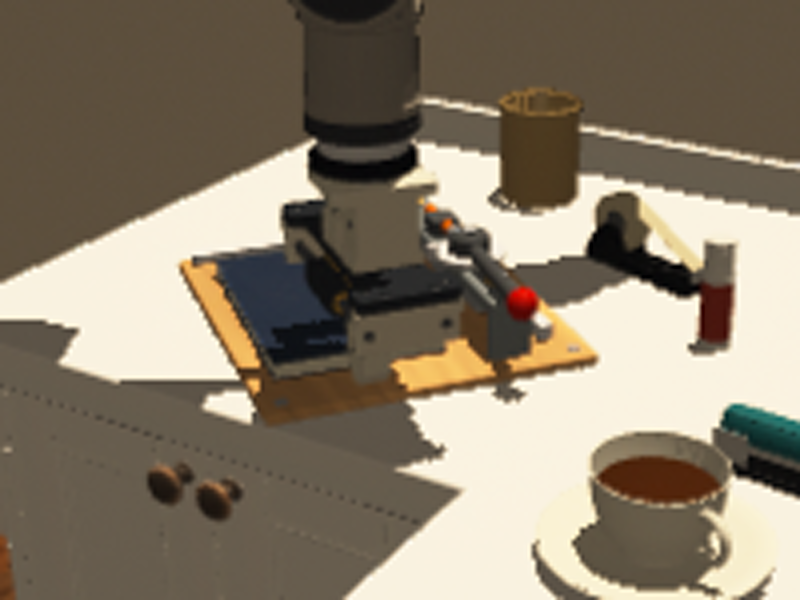

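View pics/t2.png

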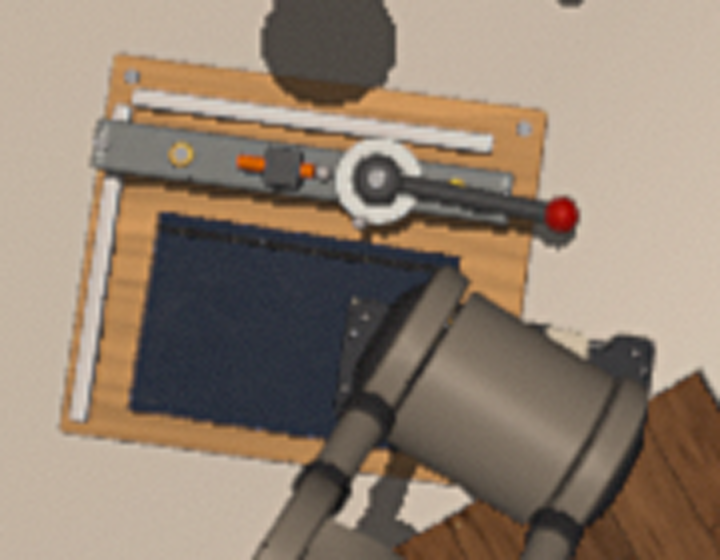

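Emit:
{"name": "send_rows", "arguments": {"plan": [[[0.0005,0.004,0],[0,0,0],255],[[0.0005,0.004,0],[0,0,0],255],[[0.0005,0.004,0],[0,0,0],255],[[0.0005,0.004,0],[0,0,0],255],[[0.0005,0.004,0],[0,0,0],255],[[0.0005,0.004,0],[0,0,0],255],[[0.0005,0.004,0],[0,0,0],255],[[0.0005,0.004,0],[0,0,0],255],[[0,0,0],[0,0,0],255]]}}

```text
time: 4.05
tool_pos: [0.4769, -0.1725, 0.0148]
tool_rot: [3.141, -0.0, 3.008]
contact_force: [-0.9, 0.2, 0.2]
opening: 0.0007
```

Run:
```python
from h import *
c=cam("top"); cv2.imwrite("pics/t3.png",cv2.resize(c["pixels"][150:290,140:320,::-1],None,fx=4,fy=4,interpolation=cv2.INTER_CUBIC))
```

```text
(no output)
```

View pics/t3.png

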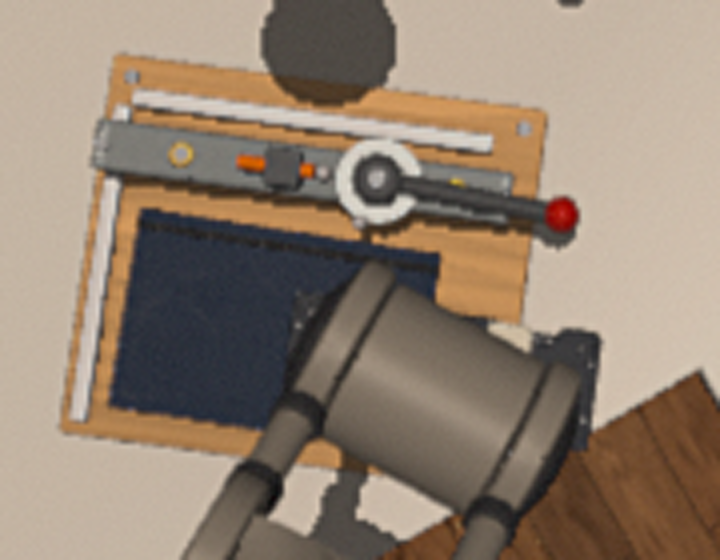

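The notebook has followed by about 13 mm, so its upper-left corner is now at about (140, 212) in the crop. Roughly 13 mm is left to the fence.

Emit:
{"name": "send_rows", "arguments": {"plan": [[[0.0005,0.003,0],[0,0,0],255],[[0.0005,0.003,0],[0,0,0],255],[[0.0005,0.003,0],[0,0,0],255],[[0.0002,0.0015,0],[0,0,0],255],[[0.0002,0.0015,0],[0,0,0],255]]}}

```text
time: 4.6
tool_pos: [0.4787, -0.1609, 0.0147]
tool_rot: [3.142, 0.0, 3.008]
contact_force: [0.3, -1.1, 0.9]
opening: 0.0
```

Emit:
{"name": "send_rows", "arguments": {"plan": [[[0.0001,0.001,0],[0,0,0],255],[[0,0,0],[0,0,0],255]]}}

```text
time: 4.8
tool_pos: [0.4788, -0.1599, 0.0147]
tool_rot: [3.141, -0.0, 3.008]
contact_force: [0.5, -0.7, 0.9]
opening: 0.0003
```

Emit:
{"name": "send_rows", "arguments": {"plan": [[[0.0001,0.001,0],[0,0,0],255],[[0,0,0],[0,0,0],255]]}}

```text
time: 5.0
tool_pos: [0.479, -0.1592, 0.0148]
tool_rot: [-3.141, 0.0, 3.008]
contact_force: [-0.6, -2.1, 0.3]
opening: 0.0008
```

Emit:
{"name": "send_rows", "arguments": {"plan": [[[0.0001,0.001,0],[0,0,0],255],[[0,0,0],[0,0,0],255]]}}

```text
time: 5.2
tool_pos: [0.4795, -0.1587, 0.015]
tool_rot: [-3.141, 0.001, 3.008]
contact_force: [0.7, -4.8, 0.8]
opening: 0.0004
```

Emit:
{"name": "send_rows", "arguments": {"plan": [[[0.0001,0.001,0],[0,0,0],255],[[0,0,0],[0,0,0],255]]}}

```text
time: 5.4
tool_pos: [0.48, -0.1583, 0.0152]
tool_rot: [-3.14, 0.002, 3.008]
contact_force: [-0.2, -8.0, 1.1]
opening: 0.0006
```

Emit:
{"name": "send_rows", "arguments": {"plan": [[[0.0001,0.001,0],[0,0,0],255],[[0,0,0],[0,0,0],255]]}}

```text
time: 5.6
tool_pos: [0.4805, -0.1578, 0.0154]
tool_rot: [-3.139, 0.003, 3.008]
contact_force: [-0.5, -9.6, 1.2]
opening: 0.0006
```

Run:
```python
from h import *
c=cam("top"); cv2.imwrite("pics/t4.png",cv2.resize(c["pixels"][150:290,140:320,::-1],None,fx=4,fy=4,interpolation=cv2.INTER_CUBIC))
```

```text
(no output)
```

View pics/t4.png

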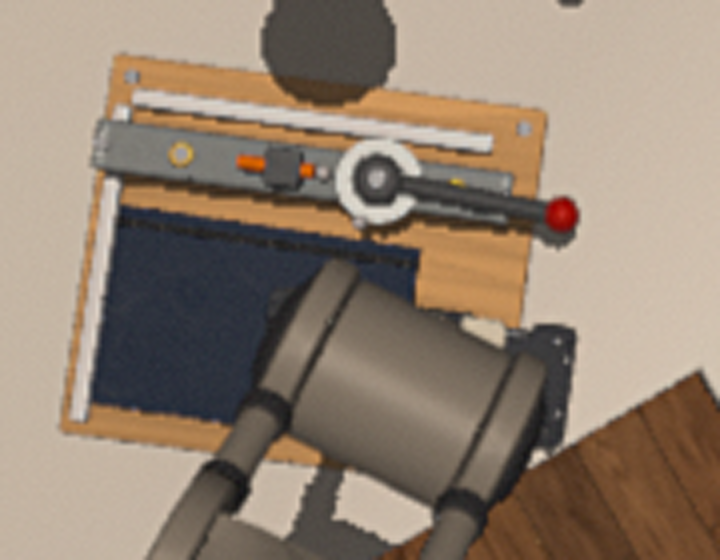

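Emit:
{"name": "send_rows", "arguments": {"plan": [[[-0.002,-0.007,0],[0,0,0],255],[[-0.002,-0.01,0],[0,0,0],255],[[0,0,0.03],[0,0,0],255],[[0,0,0.025],[0,0,0],255],[[-0.02,0,0],[0,0,0],255],[[-0.03,0.02,0],[0,0,0],0],[[-0.03,0.025,0],[0,0,0],0],[[0,0.03,0],[0,0,0],0],[[0,0.03,0],[0,0,0],0],[[0,0.03,0],[0,0,0],0],[[0,0.01,0],[0,0,0],0],[[0,0,0],[0,0,0],0],[[0,0,-0.02],[0,0,0],0],[[0,0,-0.02],[0,0,0],0],[[0,0,-0.015],[0,0,0],0],[[0,0,0],[0,0,0],0]]}}

```text
time: 7.25
tool_pos: [0.3942, -0.0289, 0.0133]
tool_rot: [3.141, -0.004, 3.007]
contact_force: [-0.6, -0.4, 0.1]
opening: 0.084
```

```bash
cat >> h.py <<'E'
O=np.array([.53765,-.06428]);yaw=-.1331;R=np.array([[np.cos(yaw),-np.sin(yaw)],[np.sin(yaw),np.cos(yaw)]])
def pp(w): return (np.asarray(w)[:2]-O)@R
def pw(p): return O+R@np.asarray(p)
E
python3 - <<'E'
from h import *
c=cam("top"); cv2.imwrite("pics/t5.png",cv2.resize(c["pixels"][150:290,140:320,::-1],None,fx=4,fy=4,interpolation=cv2.INTER_CUBIC))
print(pp(robot.observe()["tool_pos"]))
E
```

```text
[-0.14623814  0.0160736 ]
```

View pics/t5.png

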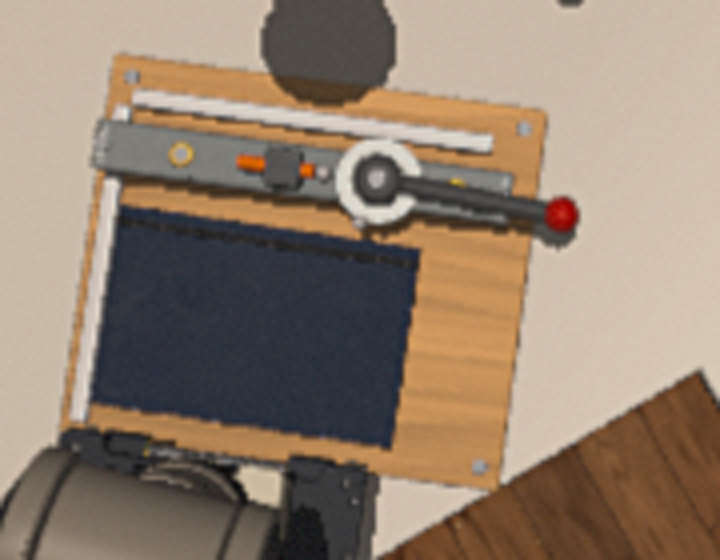

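Emit:
{"name": "send_rows", "arguments": {"plan": [[[0.004,-0.0005,0.001],[0,0,0],0],[[0.004,-0.0005,0],[0,0,0],0],[[0.004,-0.0005,0],[0,0,0],0],[[0.004,-0.0005,0],[0,0,0],0],[[0.004,-0.0005,0],[0,0,0],0],[[0.004,-0.0006,0],[0,0,0],0],[[0.004,-0.0005,0],[0,0,0],0],[[0.004,-0.0005,0],[0,0,0],0],[[0.004,-0.0006,0],[0,0,0],0],[[0.004,-0.0005,0],[0,0,0],0],[[0.004,-0.0006,0],[0,0,0],0],[[0.004,-0.0005,0],[0,0,0],0],[[0.004,-0.0005,0],[0,0,0],0],[[0.004,-0.0006,0],[0,0,0],0],[[0.004,-0.0005,0],[0,0,0],0],[[0.004,-0.0005,0],[0,0,0],0],[[0.004,-0.0006,0],[0,0,0],0],[[0.004,-0.0005,0],[0,0,0],0]]}}

```text
time: 9.1
tool_pos: [0.4676, -0.0376, 0.0157]
tool_rot: [3.141, 0.0, 3.008]
contact_force: [-2.3, -0.8, -1.0]
opening: 0.0919
```

Run:
```python
from h import *
c=cam("top"); cv2.imwrite("pics/t6.png",cv2.resize(c["pixels"][150:290,140:320,::-1],None,fx=4,fy=4,interpolation=cv2.INTER_CUBIC))
print(pp(robot.observe()["tool_pos"]))
```

```text
[-0.07219136  0.01707423]
```

View pics/t6.png

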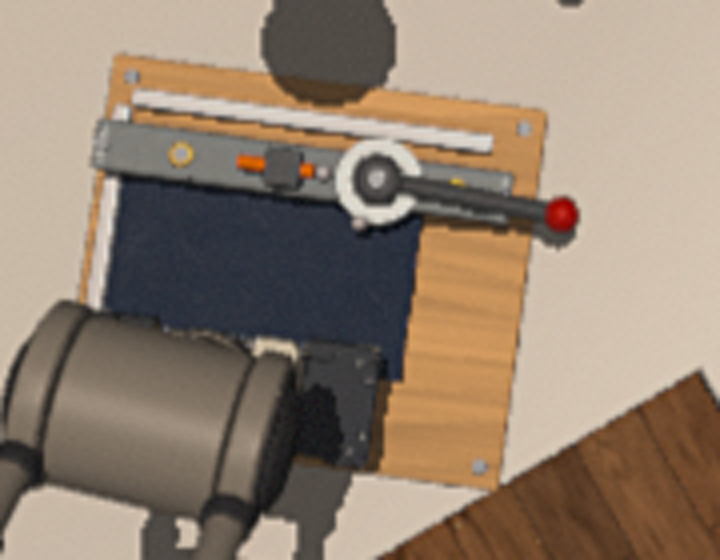

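The notebook is sliding squarely under the beam, with its right edge at about (410, 230–380), and its left edge stays on the fence.

Emit:
{"name": "send_rows", "arguments": {"plan": [[[0.004,-0.0006,0],[0,0,0],0],[[0.004,-0.0006,0],[0,0,0],0],[[0.004,-0.0006,0],[0,0,0],0],[[0.003,-0.0004,0],[0,0,0],0],[[0,0,0],[0,0,0],0]]}}

```text
time: 9.65
tool_pos: [0.483, -0.0399, 0.0158]
tool_rot: [3.142, 0.001, 3.008]
contact_force: [-0.3, -1.0, 0.5]
opening: 0.0917
```

Emit:
{"name": "send_rows", "arguments": {"plan": [[[0.002,-0.0003,0],[0,0,0],0],[[0,0,0],[0,0,0],0]]}}

```text
time: 9.85
tool_pos: [0.4844, -0.0401, 0.0157]
tool_rot: [3.142, 0.0, 3.008]
contact_force: [-0.6, -0.4, -0.2]
opening: 0.0916
```

Emit:
{"name": "send_rows", "arguments": {"plan": [[[0.002,-0.0003,0],[0,0,0],0],[[0,0,0],[0,0,0],0]]}}

```text
time: 10.05
tool_pos: [0.4864, -0.0404, 0.0157]
tool_rot: [3.141, 0.0, 3.008]
contact_force: [-0.1, -0.3, 0.6]
opening: 0.0916
```

Emit:
{"name": "send_rows", "arguments": {"plan": [[[0.002,-0.0003,0],[0,0,0],0],[[0,0,0],[0,0,0],0]]}}

```text
time: 10.25
tool_pos: [0.4885, -0.0407, 0.0158]
tool_rot: [3.142, 0.0, 3.008]
contact_force: [-0.1, 0.9, 0.3]
opening: 0.0916
```

Emit:
{"name": "send_rows", "arguments": {"plan": [[[0.0015,-0.0002,0],[0,0,0],0],[[0,0,0],[0,0,0],0]]}}

```text
time: 10.45
tool_pos: [0.4899, -0.0409, 0.0157]
tool_rot: [3.142, 0.0, 3.008]
contact_force: [-1.6, 0.7, 0.2]
opening: 0.0919
```

Emit:
{"name": "send_rows", "arguments": {"plan": [[[0.0015,-0.0002,0],[0,0,0],0],[[0,0,0],[0,0,0],0]]}}

```text
time: 10.65
tool_pos: [0.4915, -0.0411, 0.0157]
tool_rot: [3.142, 0.0, 3.008]
contact_force: [-0.2, 0.8, -0.3]
opening: 0.0922
```

Emit:
{"name": "send_rows", "arguments": {"plan": [[[0.0015,-0.0002,0],[0,0,0],0],[[0,0,0],[0,0,0],0]]}}

```text
time: 10.85
tool_pos: [0.4927, -0.0412, 0.0157]
tool_rot: [3.141, -0.0, 3.008]
contact_force: [-1.7, 0.3, 0.6]
opening: 0.0922
```

Emit:
{"name": "send_rows", "arguments": {"plan": [[[0.0015,-0.0002,0],[0,0,0],0],[[0,0,0],[0,0,0],0]]}}

```text
time: 11.05
tool_pos: [0.4927, -0.0411, 0.0155]
tool_rot: [3.141, -0.003, 3.008]
contact_force: [-5.6, 1.0, 4.6]
opening: 0.0918
```

Contact with the stop is starting. I'll press a bit more and then look.

Emit:
{"name": "send_rows", "arguments": {"plan": [[[0.001,-0.0001,0],[0,0,0],0],[[0,0,0],[0,0,0],0]]}}

```text
time: 11.25
tool_pos: [0.4928, -0.0411, 0.0155]
tool_rot: [3.141, -0.005, 3.008]
contact_force: [-8.6, 0.4, 6.5]
opening: 0.092
```

Emit:
{"name": "send_rows", "arguments": {"plan": [[[0.001,-0.0001,0],[0,0,0],0],[[0,0,0],[0,0,0],0]]}}

```text
time: 11.45
tool_pos: [0.4928, -0.0411, 0.0153]
tool_rot: [3.141, -0.008, 3.008]
contact_force: [-11.4, 0.3, 8.2]
opening: 0.092
```

Run:
```python
from h import *
c=cam("top"); cv2.imwrite("pics/t7.png",cv2.resize(c["pixels"][150:290,140:320,::-1],None,fx=4,fy=4,interpolation=cv2.INTER_CUBIC))
print(pp(robot.observe()["tool_pos"]))
```

```text
[-0.04752004  0.01706794]
```

View pics/t7.png

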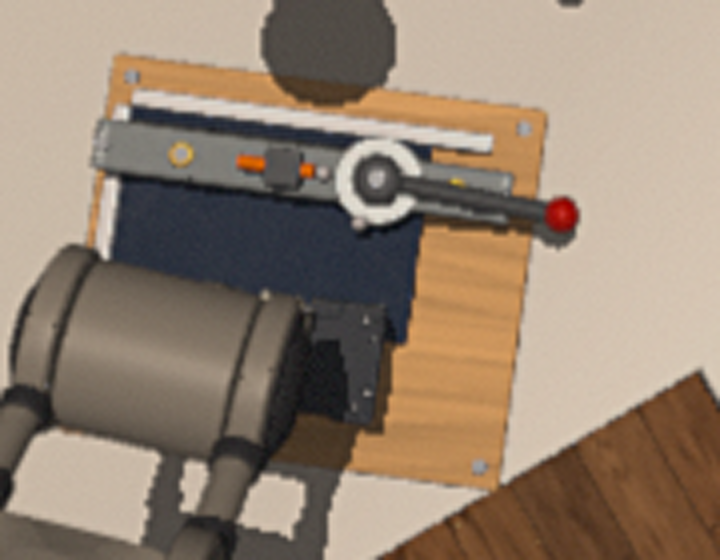

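Emit:
{"name": "send_rows", "arguments": {"plan": [[[-0.01,0.0013,0],[0,0,0],0],[[-0.025,0.003,0],[0,0,0],0],[[-0.02,0.003,0.01],[0,0,0],0],[[0,-0.02,0.03],[0,0,0],200],[[0,-0.04,0.03],[0,0,0],255],[[0,-0.045,0.02],[0,0,0],255],[[0,-0.045,0],[0,0,0],255],[[0,-0.045,0],[0,0,0],255],[[0,-0.03,0],[0,0,0],255],[[0,0,0],[0,0,0],255]]}}

```text
time: 12.5
tool_pos: [0.4416, -0.2635, 0.106]
tool_rot: [-3.139, 0.003, 3.004]
contact_force: [-0.1, 0.6, 0.0]
opening: 0.0402
```

Run:
```python
from h import *
c=cam("top"); im=c["pixels"]; cv2.imwrite("pics/t8.png",cv2.resize(im[150:290,140:320,::-1],None,fx=4,fy=4,interpolation=cv2.INTER_CUBIC))
f=lambda p:np.array((140+p[0]/4-.4,150+p[1]/4-.4))
q=[proj(c,[*pw(p),.024]) for p in [(.095,.115),(.095,-.089),(-.041,-.089),(-.041,.115)]]
for nm,a,b,t,ch in (("front",q[2],q[3],.1,0),("right",q[1]*.3+q[2]*.7+(q[1]-q[2])*.25,q[2],.08,0),("left",q[3],q[3]+(q[0]-q[3])*.6,.08,0)):
    l=edge(im[:,:,ch],a,b,w=3,trim=t)
    e=[pp(ray(c,*(l[0]+s*l[1]),.024)) for s in (-10,10)]; print(nm,np.round(e,4).tolist(),l[2])
print(robot.observe()["tool_pos"],pp(robot.observe()["tool_pos"]))
```

```text
front [[-0.0395, 0.0316], [-0.0396, -0.0219]] 59
right [[-0.0214, -0.0889], [0.032, -0.089]] 60
left [[-0.0134, 0.1161], [0.0401, 0.1161]] 60
[ 0.44118582 -0.26111851  0.10564377] [-0.06948907 -0.20789903]
```

View pics/t8.png

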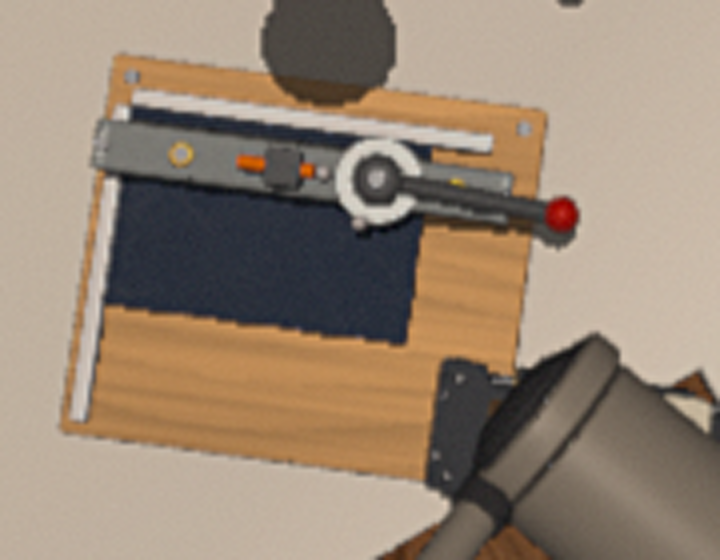

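Emit:
{"name": "send_rows", "arguments": {"plan": [[[0,0,0.03],[0,0,0],255],[[0.027,0.006,0],[0,0,0],255],[[0.027,0.006,0],[0,0,0],255],[[0.027,0.006,0],[0,0,0],255],[[0.027,0.006,0],[0,0,0],255],[[0.028,0.007,0],[0,0,0],255],[[0.028,0.007,0],[0,0,0],255],[[0,0,0],[0,0,0],255],[[0,0,0],[0,0,0],255]]}}

```text
time: 13.45
tool_pos: [0.6051, -0.2197, 0.1351]
tool_rot: [3.141, -0.001, 3.01]
contact_force: [-0.2, 0.7, 0.6]
opening: 0.0001
```

Run:
```python
from h import *
c=cam("side"); cv2.imwrite("pics/s9.png",cv2.resize(c["pixels"][60:300,100:420,::-1],None,fx=2.5,fy=2.5,interpolation=cv2.INTER_CUBIC))
s=robot.observe();print(s["tool_pos"],pp(s["tool_pos"]),s["qpos"],s["opening"],s["tool_rot"])
c=cam("top");g=ray(c,283,138,.09);print("glue",pp(g))
for th in (.07,.3,.6,.9,1.1,1.3,1.5,1.57):
    d=np.array([-np.sin(th),-np.cos(th)]);t=np.array([-np.cos(th),np.sin(th)])
    print(th,pw(np.array([.065,-.06])+.09*d-.014*t).round(4))
```

```text
[ 0.60453815 -0.22020032  0.13534079] [ 0.08698832 -0.1456647 ] [-4.68308874e-01  6.34997166e-01  1.29510331e+00 -5.65197027e-05
  1.21284844e+00 -1.90659460e+00] 0.0005524387261346722 [ 3.14119569e+00 -1.29794663e-03  3.00910215e+00]
glue [ 0.22390323 -0.16414164]
0.07 [ 0.5897 -0.2233]
0.3 [ 0.569  -0.2199]
0.6 [ 0.5443 -0.2086]
0.9 [ 0.524  -0.1905]
1.1 [ 0.5138 -0.1754]
1.3 [ 0.5069 -0.1586]
1.5 [ 0.5034 -0.1407]
1.57 [ 0.5031 -0.1344]
```

View pics/s9.png

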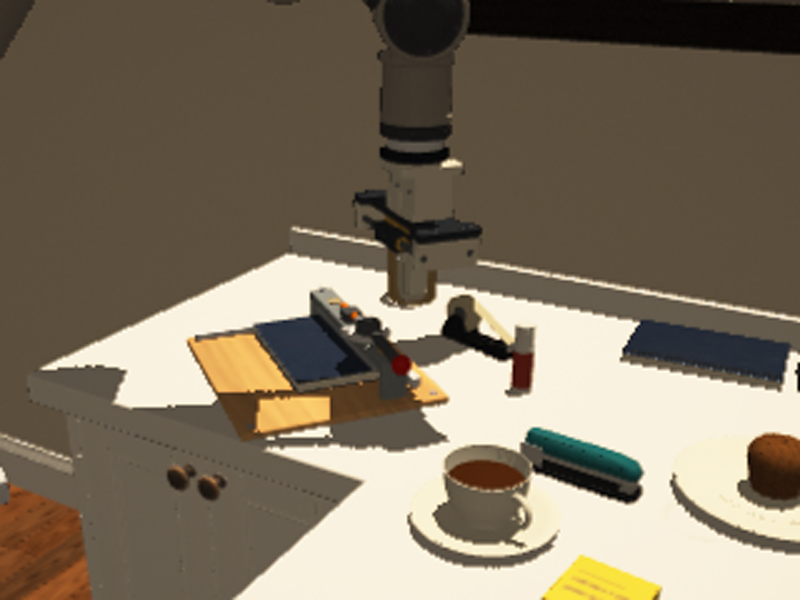

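Emit:
{"name": "send_rows", "arguments": {"plan": [[[0,-0.003,-0.03],[0,0,0],255],[[0,0,-0.03],[0,0,0],255],[[0,0,-0.01],[0,0,0],255],[[0,0,0],[0,0,0],255]]}}

```text
time: 13.95
tool_pos: [0.6038, -0.2241, 0.0645]
tool_rot: [3.14, -0.003, 3.007]
contact_force: [0.2, -0.3, 0.6]
opening: 0.0004
```

Emit:
{"name": "send_rows", "arguments": {"plan": [[[-0.005,0,0],[0,0,-0.023],255],[[-0.005,0,0],[0,0,-0.023],255],[[-0.005,0,0],[0,0,-0.023],255],[[-0.0069,0.0011,0],[0,0,-0.0767],255],[[-0.0069,0.0011,0],[0,0,-0.0767],255],[[-0.0069,0.0011,0],[0,0,-0.0767],255],[[0,0,0],[0,0,0],255]]}}

```text
time: 14.65
tool_pos: [0.569, -0.2211, 0.0667]
tool_rot: [-3.142, 0.001, 2.707]
contact_force: [-0.7, 0.5, 0.3]
opening: 0.0006
```

Run:
```python
from h import *
c=cam("side"); cv2.imwrite("pics/s10.png",cv2.resize(c["pixels"][130:280,130:330,::-1],None,fx=4,fy=4,interpolation=cv2.INTER_CUBIC))
s=robot.observe();print(s["tool_pos"],s["tool_rot"],s["contact_force"])
```

```text
[ 0.56930282 -0.22121226  0.06661601] [-3.14146257e+00  8.05182336e-04  2.70948811e+00] [-0.16996802 -0.4683205   0.19860187]
```

View pics/s10.png

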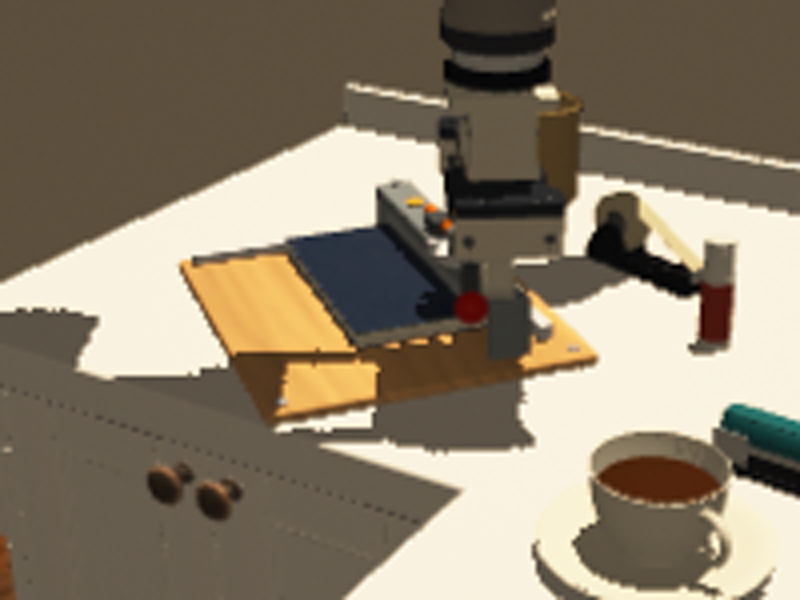

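The ball has moved forward, to about (471, 308), and the finger is following behind it. I'll carry on along the arc.

Emit:
{"name": "send_rows", "arguments": {"plan": [[[-0.0062,0.0032,-0.001],[0,0,-0.075],255],[[-0.0062,0.0032,-0.001],[0,0,-0.075],255],[[-0.0062,0.003,0],[0,0,-0.075],255],[[-0.0062,0.003,0],[0,0,-0.075],255],[[-0.0051,0.0045,0],[0,0,-0.075],255],[[-0.0051,0.0045,0],[0,0,-0.075],255],[[-0.0051,0.0045,0],[0,0,-0.075],255],[[-0.0051,0.0045,0],[0,0,-0.075],255],[[0,0,0],[0,0,0],255]]}}

```text
time: 15.6
tool_pos: [0.5242, -0.1904, 0.0641]
tool_rot: [3.141, 0.0, 2.11]
contact_force: [-0.1, 0.6, -0.5]
opening: 0.0004
```

Run:
```python
from h import *
c=cam("top"); cv2.imwrite("pics/t11.png",cv2.resize(c["pixels"][150:290,140:320,::-1],None,fx=4,fy=4,interpolation=cv2.INTER_CUBIC))
s=robot.observe();print(s["tool_pos"],s["tool_rot"],s["contact_force"])
```

```text
[ 0.5244038  -0.19065229  0.06406924] [3.14148256e+00 2.53145906e-04 2.11168071e+00] [-0.47440482  0.84794565  0.53987318]
```

View pics/t11.png

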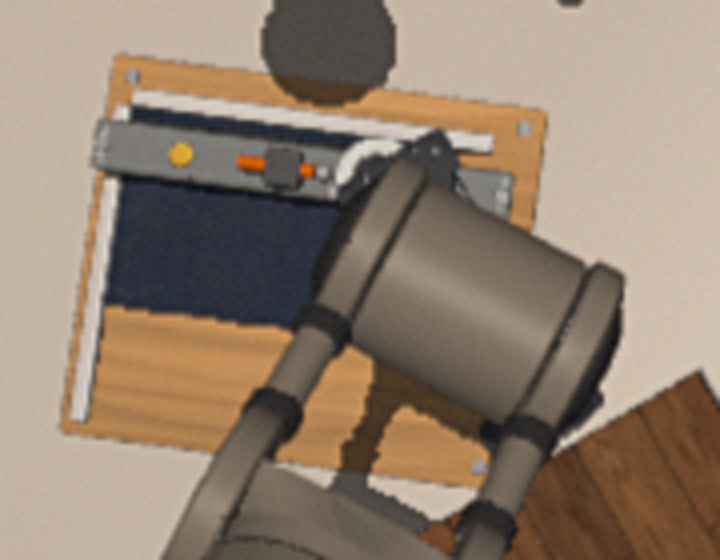

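Emit:
{"name": "send_rows", "arguments": {"plan": [[[-0.0026,0.0038,0],[0,0,-0.05],255],[[-0.0026,0.0038,0],[0,0,-0.05],255],[[-0.0026,0.0038,0],[0,0,-0.05],255],[[-0.0026,0.0038,0],[0,0,-0.05],255],[[-0.0017,0.0042,0],[0,0,-0.05],255],[[-0.0017,0.0042,0],[0,0,-0.05],255]]}}

```text
time: 16.25
tool_pos: [0.5116, -0.1707, 0.0642]
tool_rot: [3.141, 0.007, 1.811]
contact_force: [-1.3, -8.8, -2.5]
opening: 0.0005
```

Emit:
{"name": "send_rows", "arguments": {"plan": [[[-0.0017,0.0042,0],[0,0,-0.05],255],[[-0.0017,0.0042,0],[0,0,-0.05],255],[[-0.0009,0.0045,0],[0,0,-0.05],255]]}}

```text
time: 16.55
tool_pos: [0.5064, -0.1546, 0.0638]
tool_rot: [3.142, 0.0, 1.659]
contact_force: [0.4, -0.2, -0.9]
opening: 0.0006
```

Emit:
{"name": "send_rows", "arguments": {"plan": [[[-0.0009,0.0045,0],[0,0,-0.05],255],[[-0.0005,0.0045,0],[0,0,-0.05],255]]}}

```text
time: 16.75
tool_pos: [0.505, -0.1454, 0.0638]
tool_rot: [3.142, 0.0, 1.559]
contact_force: [-0.8, -0.6, 1.2]
opening: 0.0004
```

The force rose to about 9 N and then dropped, which suggests the handle snapped. I'll back away, lift and check.

Emit:
{"name": "send_rows", "arguments": {"plan": [[[0.0,-0.015,0],[0,0,0],255],[[0,-0.015,0],[0,0,0],255],[[0,-0.005,0.03],[0,0,0],255],[[0,-0.01,0.04],[0,0,0],255],[[-0.01,-0.04,0.03],[0,0,0],255],[[-0.02,-0.045,0],[0,0,0],255],[[-0.02,-0.045,0],[0,0,0],255],[[-0.02,-0.04,0],[0,0,0],255],[[0,0,0],[0,0,0],255]]}}

```text
time: 17.65
tool_pos: [0.432, -0.3658, 0.1632]
tool_rot: [-3.142, 0.003, 1.554]
contact_force: [-0.1, 0.8, 0.2]
opening: 0.0006
```

Run:
```python
from h import *
c=cam("top"); im=c["pixels"]; cv2.imwrite("pics/t12.png",cv2.resize(im[150:290,140:320,::-1],None,fx=4,fy=4,interpolation=cv2.INTER_CUBIC))
hsv=cv2.cvtColor(im,cv2.COLOR_RGB2HSV); r=cv2.inRange(hsv,(0,170,80),(5,255,255)); r[:,:150]=0; r[:170]=0; r[280:]=0; r[:,300:]=0
M=cv2.moments(r,True); u=(M["m10"]/M["m00"],M["m01"]/M["m00"]); b=pp(ray(c,*u,.07))-[.065,-.06]; print("ball",u,b,"angle",np.arctan2(-b[0],-b[1]))
q=[proj(c,[*pw(p),.024]) for p in [(.095,.115),(.095,-.089),(-.041,-.089),(-.041,.115)]]
for nm,a,b_ in (("frontL",q[3]*.45+q[2]*.55,q[3]),("right",q[1]*.55+q[2]*.45,q[2]),("left",q[3],q[3]+(q[0]-q[3])*.6)):
    l=edge(im[:,:,0],a,b_,w=3,trim=.08)
    e=[pp(ray(c,*(l[0]+s*l[1]),.024)) for s in (-10,10)]; print(nm,np.round(e,4).tolist(),l[2])
c=cam("side"); cv2.imwrite("pics/s12.png",cv2.resize(c["pixels"][130:280,130:330,::-1],None,fx=4,fy=4,interpolation=cv2.INTER_CUBIC))
s=robot.observe();print(s["time"],s["tool_pos"],s["contact_force"])
```

```text
ball (228.1764705882353, 241.05882352941177) [-0.11959764  0.00044864] angle 1.5745475686680648
frontL [[-0.0393, 0.0911], [-0.0396, 0.0375]] 60
right [[-0.0236, -0.0889], [0.0297, -0.0891]] 60
left [[-0.0134, 0.1162], [0.0401, 0.1161]] 60
17.75 [ 0.43395102 -0.36129161  0.16297325] [ 0.38244614 -0.36875488  0.78228177]
```

View pics/t12.png

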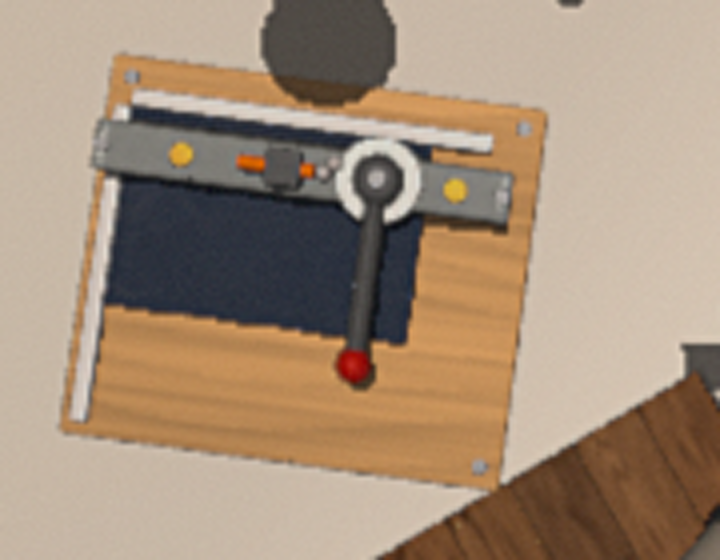

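View pics/s12.png

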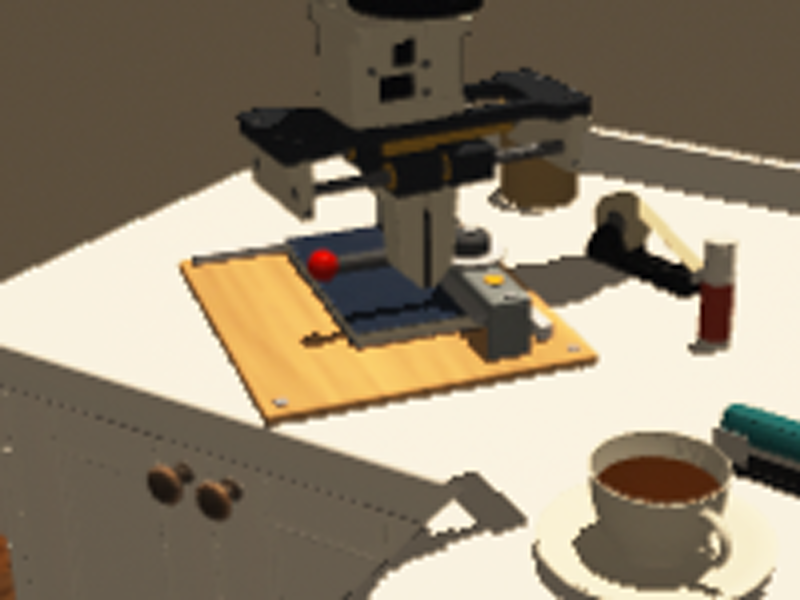

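The handle rests at about 1.574 rad, pointing straight to the front. The notebook is still in the corner, and the arm is clear. Handing in.

```bash
python3 -c "
from cell import robot
print(robot.hand_in())"
```

```text
the job is handed in; nothing more can be done
None
```

I slid the notebook home into the press corner and swung the handle round to its end stop. I then handed the job in after about 18 s of robot time; no verdict was reported.

**Notebook:** I pushed it against the side fence with the shut fingers (about 10 N), then against the back stop with the open fingers (about 11 N). After clamping, the top camera put its centre at x ≈ +28 and y ≈ +13 mm in the press frame, against +27 and +13 for fully home. It was square to within about 0.01 rad. The 1 mm excess in x is within the camera's 2 mm calibration.

**Handle:** Resistance rose to about 9 N at the detent and then dropped away. The ball now measures 1.574 rad, straight out of the front.

**Not measured:** I had no direct reading of how hard the plate presses on the notebook. I am inferring that it grips from the handle having snapped to its end stop.

**Bystanders:** I did not measure the cup, stapler or glue stick again. The arm stayed well away from all three. The cup and glue stick look unmoved in the last side view, and so does the part of the stapler that shows. The gripper was 0.16 m above the worktop and touching nothing at hand-in.

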